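# Lock the office stamp away

## Robot

A 7-joint arm with a two-finger parallel gripper is mounted at the origin on the work surface. World frame = base frame: x ahead of the robot, y to its left, z up, the work surface at z = 0. Lengths are in mm, angles in rad, forces in N, time in s.
With the tool pointing down it reaches from about 400 to 875 mm from the base axis. Payload 19.3 kg.
Tool frame: the origin (TCP) lies at the very end of the fingers, on their centre line; the grasp point (between the pads) lies 19 mm behind it (grip_point_offset is the z of the grasp point in the tool frame, in mm); z points along the fingers, y is the line along which they close (so a half turn about z gives the same grasp; the last joint's range is limited). The gripper opens to 85 mm and grips with 20 to 120 N. Pads are 22 mm wide; open, the fingers measure 114 mm over their backs; the gripper's body (76 mm by 85 mm) begins 54 mm behind the grasp point. The pads swing forward as they close: fully open they stand 13 mm farther back than shut.
Start: joints at [1.196, 0.521, -0.036, 1.599, 0.021, 1.021, -0.113], TCP at [187.536, -596.192, 231.291] pointing down, gripper open.
Joint ranges: [-2.91, 2.91], [-0.3, 2.13], [-1.5, 1.42], [0.17, 2.43], [-1.26, 4.41], [0.16, 1.93], [-2.52, 2.52]. Speed limits (rad/s): [1.89, 1.89, 2.39, 2.39, 3.01, 3.01, 3.01].

## Interface

Orientations are given as a 3x3 rotation matrix whose columns are the frame's x, y, z axes.
In Python, from workcell import movep, movel, goto_joints, open_gripper, clamp, wait, inverse_kinematics, read_state, camera, PlanningError, finish_job, grip_point_offset gives the robot as it stands. Calls block until the motion is done:
- movep(position, orientation): joint-space move of the TCP to a pose.
- movel(position, frame=None, max_speed=150, guard=None): straight line of the TCP; frame=None keeps the orientation; max_speed is the mean speed in mm/s. With guard (N) it stops when the force on the tool has changed by that much, and returns True; else False.
- goto_joints(angles): joint-space move.
- open_gripper() and clamp(): open the fingers fully, or close them until they stop; the grip force is fixed at half the most.
- wait(seconds).
- inverse_kinematics(position, orientation): joint angles nearest the present ones, or None.
- read_state(): the state.
- camera(name): name is "side" or "top"; returns a dict with "image" (400x640x3 uint8, blue, green, red), "range_z" (400x640 float32, mm along the optical axis (not along the pixel's ray), 0 where there is no reading), "fx", "fy", "cx", "cy" (pixels), "cam_to_world" (4x4, takes a point from camera to world coordinates). Camera axes: x right, y up, looking along -z (the intrinsics and any distortion apply to the point x, -y, -z); pixel columns grow to the right and rows downward; lengths in mm; the calibration is good to about 2 mm. A picture is of the moment at which its call begins.
A pose or a line that the arm cannot do raises PlanningError and nothing moves.
- finish_job(): hands the job in; it is judged then, once.
The state is a dict: "time": time; "qpos": joint angles; "qvel": joint speeds; "joint_efforts": joint torques, N m; "eef_pos": TCP position; "tool_rot": TCP orientation; "ft_force": force on the tool from outside, world axes, zero at the start; "torque": the same for the moment, N m; "finger_gap": finger opening in mm; "gripper_force": force on a finger pad.
Only numpy, scipy, OpenCV 4.12 (cv2) and the standard library are available. Lean on these libraries where they do the work, as an engineer would, in place of code of your own. Each camera call takes 0.05 s, during which the arm holds its last target. There are 200 camera calls.

## Task

Put the office stamp away under lock: slide back the cover of the sloping steel box, stand the rectangular stamp upright on the floor inside (set it down, do not drop it), and slide the cover fully shut so that its lug comes between the two ears. Then pass the ring-headed pin down the slope, from the upper side, through both ears and the lug until its head meets the ear, let go, and leave everything else on the desk where it is.

Things in the scene. Friction and masses are not known exactly. Their poses are not given: they have to be found in the camera images.
- lockbox: grey steel box bolted to the desk, 170 mm deep (x), 350 mm long (y), with a sloping top: 65 mm high at the front (-x, robot side), 155 mm at the back, 110 mm over the origin, rising 28 degrees to +x. Origin on the desk under its centre, z up. Opening in the top: y -10 to 133, x -63 to 63 mm; fixed deck from y -175 to -10. Two guide rails for the cover, 9 mm high, at the slope's edges.
- box_floor (a point): point on the level floor (5 mm above the desk) of the compartment under the opening (y -14 to 171, x -81 to 81 mm in the box's frame), at (-5, 80, 5) mm in that frame: a good spot for the stamp. The shut cover passes 110 mm above the desk at box x 0, falling 0.53 mm per mm towards -x: the stamp's handle (top 87 mm above the desk) fits under it at box x -30 mm or more.
- cover (a joint): how far the steel cover is slid back, m: 0 = fully shut against its stop, 0.150 = fully back. It slides level towards the box's -y, over the fixed deck; sliding takes 3 to 4 N and it stays where it is left.
- cover_grip (a point): middle of the cover's bar handle, moving with the cover: bar 80 mm long up the slope, 12 mm wide along the box, 12 mm thick, its axis 33.5 mm above the plane of the sloping top, on two posts (cover's face at 5.5 mm). Axes: x up the slope, y along the box (cover opens to -y), z square to the slope, 28 degrees from vertical, leaning to the robot.
- lug_bore (a point): centre of the 15 mm hole in the cover's lug, an upstanding plate 10 mm thick (x), 34 mm high, 52 mm long (y), that sticks out past the cover's +y edge; its top is 44 mm above the plane of the slope. Axes as cover_grip, from which it lies 97 mm to +y and 45 mm to +x. With the cover fully shut the hole is in line with those of the ears; 150 mm nearer -y when fully back.
- hasp: two upstanding steel ears on the box's rim at its +y end: 8 mm thick, 30 mm wide, 44 mm high, 14 mm apart, each with a 15 mm hole. Origin midway between them on the axis of the holes, 27 mm above the plane of the sloping top, 155 mm above the desk. x = axis of the holes, pointing up the slope (28 degrees above level), y along the box, z square to the slope. Outer faces at x +15 and -15 mm.
- pin: steel pin with a flat ring head, lying flat on the desk: shank 12 mm thick, 60 mm long, its last 10 mm tapered to 7 mm; head 32 mm long, 28 mm wide with parallel sides, 12 mm thick, a window in it. About 0.12 kg, centre of mass near the shoulder. Origin on its axis (6 mm above the desk) at the shoulder between shank and head; +x to the tip, z up.
- pin_head (a point): centre of the pin's ring head, 16 mm behind the shoulder; axes as for the pin; the head's parallel sides face +y and -y.
- pin_tip (a point): tip of the pin, 60 mm ahead of the shoulder.
- stamp: rectangular hand stamp standing on its foot: foot 42 x 62 mm (y long), 20 mm high; turned wooden handle up to 82 mm, thickest (27 mm) from 54 to 74 mm; 0.1 to 0.2 kg. Origin under its centre, z up.
- stamp_grip (a point): thickest part of the stamp's handle, 27 mm across, 64 mm above its foot.
- date_stamp: small round hand stamp, 34 mm foot, 60 mm high, light wooden handle; origin under its centre. Bystander, stands 68 to 80 mm from the rectangular stamp.
- bolt: hex bolt with a nut, 88 mm long, about 20 mm over the head, lying beside the pin (axes 58 to 66 mm apart); no ring at its end; origin on the desk 8 mm in front of the outer face of its head, +x along the bolt. Bystander.
- mug: white mug, 76 mm wide, 92 mm high, handle at +y; origin under its centre. Bystander.
- tape_roll: roll of brown tape lying flat, 104 mm across, 48 mm high; origin under its centre. Bystander.
- foil_tray: foil food tray, 110 x 150 mm over its rim (y long), 36 mm high; origin under its centre. Bystander.
- stapler: desk stapler, 130 mm long along x, 34 mm wide, 60 mm high; origin under its centre. Bystander.
Not all that is in view belongs to the job. Of the things that look like the stamp, the middle-sized one is meant.

How it is judged (in metres and radians):
On the way, in this order (a step that is already met when the one before it is completed fails the run):
1. the cover has been slid back (at least 100 mm) (value of joint cover above 0.1 m), for 0.1 s.
2. the rectangular stamp stands on the floor inside the box, let go (x of stamp in the frame of lockbox between -0.07 and 0.07 m and y of stamp in the frame of lockbox between 0 and 0.165 m and z of stamp in the frame of lockbox between -0.003 and 0.012 m and angle between stamp's own z axis and vertical below 0.15 rad and contact force between the fingers and stamp below 0.1 N), for 0.2 s.
3. the cover is fully shut (within 4 mm) with the stamp inside (x of stamp in the frame of lockbox between -0.07 and 0.07 m and y of stamp in the frame of lockbox between 0 and 0.165 m and z of stamp in the frame of lockbox between -0.003 and 0.012 m and angle between stamp's own z axis and vertical below 0.15 rad and value of joint cover below 0.004 m), for 0.2 s.
At the end, for the whole second after the job is handed in: Stamp upright (0.15 rad) on the floor inside the box; cover fully shut (4 mm); pin through both ears and the lug from the upper side, in line with the holes (0.2 rad, shoulder 6 mm, tip 9 mm), shoulder within 6 mm of the upper ear, tip beyond the lower ear; everything at rest and let go (all of step 3 and angle between the x axis of pin and the x axis of hasp, either way round below 0.2 rad and x of pin in the frame of hasp between 0.01 and 0.021 m and x of pin_tip in the frame of hasp below -0.03 m and y of pin in the frame of hasp between -0.006 and 0.006 m and z of pin in the frame of hasp between -0.006 and 0.006 m and y of pin_tip in the frame of hasp between -0.009 and 0.009 m and z of pin_tip in the frame of hasp between -0.009 and 0.009 m and linear speed of each of pin, stamp below 0.02 m/s); the robot touches nothing.
It fails at once if a bystander is pushed more than 30 mm from its place or knocked over (distance of any of date_stamp, bolt, mug, tape_roll, foil_tray, stapler from where it was at the start of the episode above 0.03 m or angle between any of date_stamp, mug, tape_roll, foil_tray, stapler's own z axis and vertical above 0.5 rad).
It fails at once if the stamp is dropped (falls freely faster than 0.7 m/s) (linear speed of stamp above 0.7 m/s and contact force between the fingers and stamp below 0.05 N).
It also fails if it takes over 72 s, if anything falls off the work surface, if the arm or the gripper's body presses on something with over 40 N, if the wrist force passes 120 N, or if a joint passes its speed limit or range.

## Working session

There is one attempt and no reset: what is moved stays moved. The work goes in short steps, each a Python script; the robot and the scene stay as the last script left them, time stands still between calls to the robot, and variables do not carry over. Pictures are saved under pics/ and viewed, at most 10 in all, crops included, and the job is handed in when it is done.

```bash
ls; mkdir -p pics; python3 - <<'E'
from workcell import *
import cv2,numpy as np
for n in("top","side"):
    c=camera(n); cv2.imwrite(f"pics/{n}0.png",c["image"]); np.savez(f"{n}0.npz",**c)
    print(n,c["fx"],c["fy"],c["cx"],c["cy"],np.round(c["cam_to_world"],3).tolist(),[k for k in c])
print(grip_point_offset, read_state()["time"])
E
```

```text
pics
top 452.63863776680677 452.63863776680677 318.5927589196729 202.57376359467807 [[0.022, 0.998, -0.057, 370.144], [-1.0, 0.022, 0.001, -3.661], [0.002, 0.057, 0.998, 1600.369], [0.0, 0.0, 0.0, 1.0]] ['image', 'range_z', 'fx', 'fy', 'cx', 'cy', 'cam_to_world']
side 371.28974643351063 371.28974643351063 321.8416274879668 193.49197788003525 [[-0.796, 0.381, -0.47, -11.507], [-0.605, -0.527, 0.597, 568.627], [-0.02, 0.76, 0.65, 746.216], [0.0, 0.0, 0.0, 1.0]] ['image', 'range_z', 'fx', 'fy', 'cx', 'cy', 'cam_to_world']
-18.700000000000003 0.1
```

View pics/top0.png

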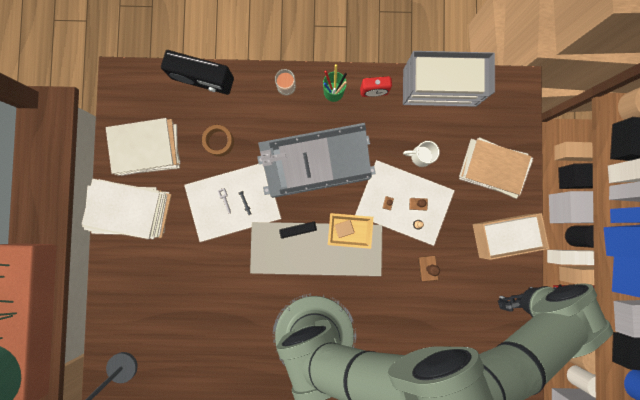

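View pics/side0.png

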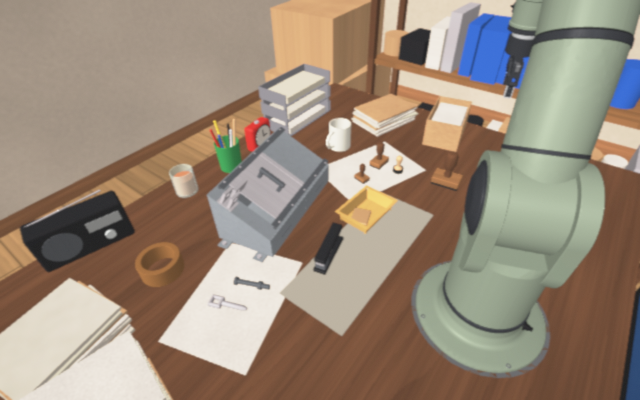

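The top view shows stamp candidates at (389,203) small, (419,204) middle-sized, (418,224) round date stamp and (430,268) large. I choose (419,204): its size fits, and it is about 20 px (70 mm) from the date stamp. Pin candidates are the ring-headed (225,200) and the bolt (244,203). The ring-headed one is the pin. The box is around (315,160), with the ears on its left (+y). I'll check these in a close crop.

```bash
cat > h.py <<'E'
import numpy as np,cv2
from workcell import *
def cloud(c):
    z=c["range_z"].astype(float); v,u=np.mgrid[:z.shape[0],:z.shape[1]]
    P=np.stack([(u-c["cx"])/c["fx"]*z,-(v-c["cy"])/c["fy"]*z,-z,np.ones_like(z)],-1)@np.array(c["cam_to_world"]).T
    P=P[...,:3]; P[z<=0]=np.nan
    return P
def project(c,p):
    q=np.linalg.inv(c["cam_to_world"])@np.append(p,1); return c["cx"]+c["fx"]*q[0]/-q[2], c["cy"]-c["fy"]*q[1]/-q[2]
E
python3 - <<'E'
from h import *
t=dict(np.load("top0.npz"));s=dict(np.load("side0.npz"))
def crop(im,x,y,w,h,k): return cv2.resize(im[y:y+h,x:x+w],(w*k,h*k),interpolation=cv2.INTER_CUBIC)
a=crop(t["image"],200,120,200,100,4)
b=np.hstack([crop(t["image"],370,180,80,60,5),crop(s["image"],340,130,80,60,5)])
cv2.imwrite("pics/crop0.png",np.vstack([a[:300],b])[:600])
Pt,Ps=cloud(t),cloud(s)
for n,P,pts in(("top",Pt,[(100,300),(240,240),(389,203),(419,204),(418,224),(430,268),(225,190),(225,205),(247,210),(365,130),(306,165)]),("side",Ps,[(240,350),(379,150),(398,160),(361,172),(213,300),(241,305)])):
    for u,v in pts: print(n,(u,v),np.round(P[v,u],1))
for n,P in(("top",Pt),("side",Ps)):
  # components above desk
  for lo,hi,reg in((25,100,(350,700,-480,-200)),(3,40,(380,560,100,350))):
    m=((P[...,2]>lo)&(P[...,2]<hi)&(P[...,0]>reg[0])&(P[...,0]<reg[1])&(P[...,1]>reg[2])&(P[...,1]<reg[3])).astype(np.uint8)
    k,L,st,ce=cv2.connectedComponentsWithStats(m)
    for i in range(1,k):
        if st[i,4]>6:
            Q=P[L==i]; print(n,lo,st[i],np.round(Q.mean(0)),"min",np.round(Q.min(0)),"max",np.round(Q.max(0)))
E
```

```text
top (100, 300) [103.9 750.6   0. ]
top (240, 240) [323.5 268.    1.8]
top (389, 203) [ 461.9 -245.5   60.8]
top (419, 204) [ 459.7 -343.8   78.7]
top (418, 224) [ 392.6 -345.6   58.3]
top (430, 268) [ 248.7 -375.2  108.1]
top (225, 190) [498.2 325.3   8.4]
top (225, 205) [445.1 322.8  11.9]
top (247, 210) [429.  243.9  19.6]
top (365, 130) [ 692.4 -150.9  146.9]
top (306, 165) [573.5  37.8 149.2]
side (240, 350) [362.3 381.8   1.1]
side (379, 150) [ 462.  -340.3   64.9]
side (398, 160) [ 393.4 -344.8   50.9]
side (361, 172) [ 465.2 -239.9   35.6]
side (213, 300) [498.4 337.5   5.9]
side (241, 305) [433.1 309.9  11.2]
top 25 [403 141  36  25 344] [ 637. -361.   67.] min [ 598. -405.   25.] max [ 673. -295.   99.]
top 25 [417 198  10  11  64] [ 464. -354.   72.] min [ 449. -380.   25.] max [ 484. -342.   88.]
top 25 [387 200   6   6  28] [ 465. -247.   56.] min [ 456. -257.   38.] max [ 472. -239.   64.]
top 25 [417 221   7   7  32] [ 393. -353.   56.] min [ 383. -364.   26.] max [ 403. -345.   66.]
top 3 [227 173  16   7  32] [548. 296.   5.] min [538. 267.   3.] max [560. 321.   9.]

[... 2391 characters left out ...]
.] min [380. 217.   3.] max [391. 234.   8.]
side 25 [326 118  25  30 583] [ 633. -354.   66.] min [ 599. -407.   25.] max [ 676. -291.   95.]
side 25 [376 142   9  18 113] [ 465. -348.   62.] min [ 455. -362.   25.] max [ 480. -339.   85.]
side 25 [396 155   7  12  55] [ 394. -350.   48.] min [ 385. -360.   25.] max [ 404. -342.   62.]
side 25 [359 163   6  12  56] [ 466. -244.   48.] min [ 460. -255.   25.] max [ 476. -238.   61.]
side 3 [243 231  41  31 463] [506. 159.  19.] min [479. 101.   3.] max [560. 195.  40.]
side 3 [233 276  37  14 225] [456. 256.  14.] min [414. 227.   3.] max [510. 280.  23.]
side 3 [208 294  39  17 281] [468. 328.  10.] min [420. 305.   3.] max [514. 350.  15.]
```

View pics/crop0.png

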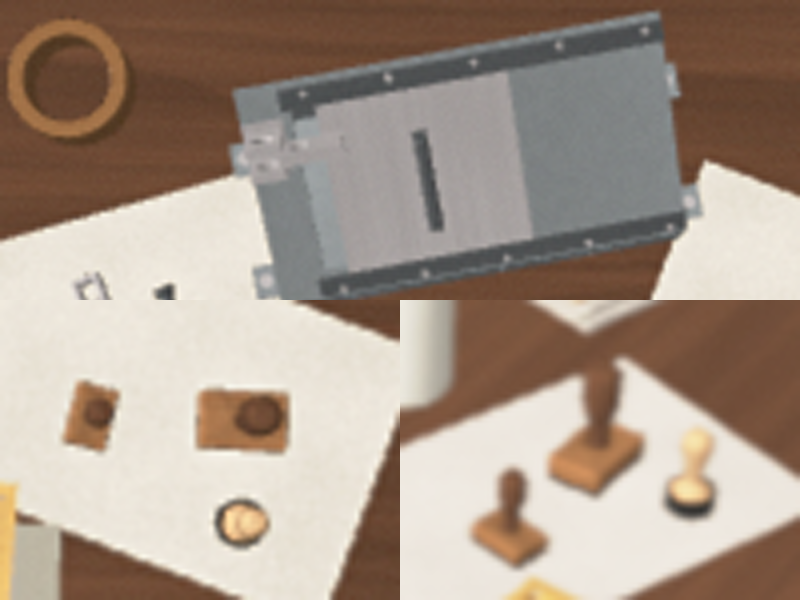

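The crop confirms it. The middle rectangular stamp is at top (419,204), beside the pale round date stamp at (418,224). The cover's bar handle is at about top (306,165), and the lug is by the ears at about (268,158). Next I fit the box, stamp and pin numerically.

```bash
cat > m1.py <<'E'
from h import *
from scipy.optimize import least_squares
C={}
for n in("top","side"):
    cs=[camera(n) for _ in range(6)]; c=cs[0]
    R=np.stack([x["range_z"] for x in cs]).astype(float); R[R<=0]=np.nan
    c["std"]=np.nanmedian(np.nanstd(R,0)); c["range_z"]=np.nan_to_num(np.nanmedian(R,0)); c["image"]=np.median([x["image"] for x in cs],0).astype(np.uint8)
    C[n]=c; np.savez(f"{n}1.npz",**c)
    P=cloud(c); print(n,"noise",c["std"])
    m=(P[...,2]>45)&(P[...,2]<200)&(P[...,0]>440)&(P[...,0]<760)&(P[...,1]>-180)&(P[...,1]<240)
    m=cv2.morphologyEx(m.astype(np.uint8),cv2.MORPH_OPEN,np.ones((3,3)))
    k,L,st,ce=cv2.connectedComponentsWithStats(m); i=1+st[1:,4].argmax(); Q=P[L==i]
    # plane fit, robust, slope 28 deg fixed: z=h+tan28*(cos a x+ sin a y)
    f=lambda p:Q[:,2]-p[0]-p[1]*(Q[:,0]-600)-p[2]*(Q[:,1]-30)
    r=least_squares(f,[110,.5,0],loss="cauchy",f_scale=1.5).x
    print(" plane z at(600,30)",r[0],"slope",np.degrees(np.arctan(np.hypot(r[1],r[2]))),"yaw deg",np.degrees(np.arctan2(r[2],r[1])))
    rect=cv2.minAreaRect(Q[:,:2].astype(np.float32)); print(" rect",rect)
    yaw=np.arctan2(r[2],r[1]); R2=np.array([[np.cos(yaw),np.sin(yaw)],[-np.sin(yaw),np.cos(yaw)]])
    q=(Q[:,:2])@R2.T; lo,hi=np.percentile(q,[.7,99.3],axis=0); print(" ext",hi-lo,"centre",R2.T@((lo+hi)/2))
E
python3 m1.py
python3 - <<'E'
from h import *
for n in("top","side"):
    c=dict(np.load(n+"1.npz")); P0=cloud(c); g=cv2.cvtColor(c["image"],cv2.COLOR_BGR2GRAY).astype(float)
    # rays onto plane z
    v,u=np.mgrid[:400,:640]; M=c["cam_to_world"]
    d=np.stack([(u-c["cx"])/c["fx"],-(v-c["cy"])/c["fy"],-np.ones(u.shape)],-1)@M[:3,:3].T
    def onz(z): return M[:3,3]+d*((z-M[2,3])/d[...,2])[...,None]
    X=onz(6); reg=(X[...,0]>400)&(X[...,0]<530)&(X[...,1]>205)&(X[...,1]<365)
    bg=np.median(g[reg]); m=(reg&(g<bg-25)).astype(np.uint8)
    k,L,st,ce=cv2.connectedComponentsWithStats(m)
    for i in range(1,k):
        if st[i,4]>25:
            Q=X[L==i][:,:2]; r=cv2.minAreaRect(Q.astype(np.float32)); w=bg-g[L==i]; mu=(Q*w[:,None]).sum(0)/w.sum()
            e,V=np.linalg.eigh(np.cov(Q.T)); a=V[:,1]; s=(Q-mu)@a
            print(n,"pin?",st[i],np.round(mu,1),"axis",np.round(a,3),"ext",np.round([s.min(),s.max()],1),"rect",r, "width<0",np.std(((Q-mu)@V[:,0])[s<0]),">0",np.std(((Q-mu)@V[:,0])[s>0]))
    # stamp: foot & handle head
    hsv=cv2.cvtColor(c["image"],cv2.COLOR_BGR2HSV); X=onz(20)
    reg=(abs(X[...,0]-465)<75)&(abs(X[...,1]+350)<62)&(hsv[...,1]>90)
    k,L,st,ce=cv2.connectedComponentsWithStats(reg.astype(np.uint8))
    for i in range(1,k):
        if st[i,4]>30:
            q=L==i; print(n,"stamp",st[i],"foot rect@20",cv2.minAreaRect(X[q][:,:2].astype(np.float32)))
            dk=q&(g<85); Z=onz(64); print("  dark n",dk.sum(),"@64",Z[dk][:,:2].mean(0))
            t=q&(P0[...,2]>66); print("  depth top",t.sum(),np.median(P0[t],0))
E
```

```text
top noise 3.127788391902404
 plane z at(600,30) 120.23396335532728 slope 28.01136581569946 yaw deg 15.148459204797366
 rect ((596.3811645507812, 6.4425201416015625), (172.27883911132812, 350.1468811035156), 11.952823638916016)
 ext [178.51136235 345.40630906] centre [595.35318271   6.0117033 ]
side noise 1.5626630362848675
 plane z at(600,30) 118.37583745382133 slope 28.27236470605791 yaw deg 14.83914029492447
 rect ((598.356689453125, 6.43170166015625), (171.22412109375, 352.0490417480469), 11.987215995788574)
 ext [180.24577269 348.15141902] centre [597.39898654   9.90179536]
top pin? [218 188  13  26 111] [467.1 325.1] axis [-0.931 -0.365] ext [-41.   53.3] rect ((460.6690368652344, 325.1326904296875), (94.01736450195312, 27.54001235961914), 17.807266235351562) width<0 8.468898694504679 >0 3.466735613836476
top pin? [238 191  14  25 117] [455.4 254.3] axis [-0.916 -0.402] ext [-44.7  46.1] rect ((454.3498840332031, 254.89532470703125), (90.74362182617188, 20.8254451751709), 24.023643493652344) width<0 4.7073223554851245 >0 4.8650974269026
top stamp [410 198  18  12 194] foot rect@
[... 239 characters left out ...]
9] [460.6 251.7] axis [-0.918 -0.396] ext [-46.8  47.9] rect ((460.0544128417969, 251.5128173828125), (94.70011901855469, 23.694564819335938), 23.31184196472168) width<0 5.535134583617503 >0 5.614324071470217
side pin? [209 295  38  15 138] [474.7 326. ] axis [-0.925 -0.38 ] ext [-34.3  57.7] rect ((462.6168212890625, 326.39312744140625), (92.0954818725586, 29.06975746154785), 13.276350975036621) width<0 8.004971036324655 >0 2.5968599106942523
side stamp [370 148  18  20 187] foot rect@20 ((467.0265808105469, -362.0318603515625), (51.20661926269531, 111.05945587158203), 14.647400856018066)
  dark n 12 @64 [ 450.67768323 -330.71757277]
  depth top 6 [ 464.98823977 -341.86992962   67.64447667]
```

```bash
cat >> h.py <<'E'
def rotz(a): return np.array([[np.cos(a),-np.sin(a),0],[np.sin(a),np.cos(a),0],[0,0,1]])
YAW=np.radians(12.0); BOX=np.array([597.,6.4,0])
RB=rotz(YAW); t28=np.radians(28)
RS=RB@np.array([[np.cos(t28),0,-np.sin(t28)],[0,1,0],[np.sin(t28),0,np.cos(t28)]])  # slope axes x up,y along,z normal
S0=BOX+[0,0,110]
def S(p): return S0+RS@np.array(p,float)   # slope coords -> world
E
python3 - <<'E'
from h import *
for n in("top","side"):
    c=dict(np.load(n+"1.npz")); P=(cloud(c)-S0)@RS
    near=(abs(P[...,0])<95)&(abs(P[...,1])<185)
    h=P[near]; 
    for nm,m in(("deck",near&(abs(P[...,0])<50)&(P[...,1]<-110)&(P[...,1]>-165)),("cover",near&(abs(P[...,0])<50)&(P[...,1]<100)&(P[...,1]>0)&(P[...,2]<15)&(P[...,2]>-10)),
       ("bar",near&(P[...,2]>25)&(P[...,2]<50)&(P[...,1]<95)&(abs(P[...,0])<50)),("bartop",near&(P[...,2]>33)&(P[...,1]<95)&(abs(P[...,0])<50)),("ears",near&(P[...,2]>20)&(P[...,1]>95)),
       ("rim",near&(P[...,1]>140)&(abs(P[...,0])<80)&(P[...,2]<20)&(P[...,0]<10)),):
        Q=P[m]; print(n,nm,m.sum(),"med",np.round(np.median(Q,0),1),"p5",np.round(np.percentile(Q,5,0),1),"p95",np.round(np.percentile(Q,95,0),1))
    A=np.c_[P[near],]; 
    m=near&(abs(P[...,0])<50)&(P[...,1]<-110)&(P[...,1]>-165); Q=P[m]; print(" deck fit",np.round(np.linalg.lstsq(np.c_[Q[:,:2],np.ones(len(Q))],Q[:,2],rcond=None)[0],4))
    # handle dark pixels via image: ray to plane z_slope=39.5
    g=cv2.cvtColor(c["image"],cv2.COLOR_BGR2GRAY).astype(float); v,u=np.mgrid[:400,:640]; M=c["cam_to_world"]
    d=(np.stack([(u-c["cx"])/c["fx"],-(v-c["cy"])/c["fy"],-np.ones(u.shape)],-1)@M[:3,:3].T)@RS; o=(M[:3,3]-S0)@RS
    def on(z): return o+d*((z-o[2])/d[...,2])[...,None]
    X=on(39.5); m=(abs(X[...,0])<55)&(X[...,1]>-60)&(X[...,1]<110); gm=np.median(g[m]); q=m&(g<gm-40)
    k,L,st,ce=cv2.connectedComponentsWithStats(q.astype(np.uint8))
    for i in range(1,k):
        if st[i,4]>15: Q=X[L==i]; w=(gm-g[L==i]); print(" dark bar",st[i],np.round((Q*w[:,None]).sum(0)/w.sum(),1),np.round(Q.min(0),1),np.round(Q.max(0),1))
for n in("top","side"):
    c=dict(np.load(n+"1.npz")); im=c["image"].copy(); im=cv2.resize(im,None,fx=4,fy=4,interpolation=cv2.INTER_CUBIC)
    def dr(p,col):
        u,v=project(c,S(p)); cv2.circle(im,(int(4*u+1.5),int(4*v+1.5)),3,col,-1)
    for x in(-63/np.cos(t28),63/np.cos(t28)):
        for y in(-10,133): dr([x,y,0],(0,0,255))
    for x in(-96.3,96.3):
        for y in(-175,175): dr([x,y,0],(0,255,0))
    for x in (30,60):
        for y in(139,169): dr([x,y,44],(255,0,0))
    for x in(-40,40): dr([x,57,39.5],(0,255,255))
    u,v=project(c,S([0,60,0])); u,v=int(4*u),int(4*v); b=im[v-150:v+150,u-300:u+300] if n=="top" else im[v-200:v+200,u-300:u+300]
    if n=="top": a=b[:260]
    else: cv2.imwrite("pics/ov.png",np.vstack([a,b[40:370]]))
E
```

```text
top deck 475 med [   1.1 -137.8    1. ] p5 [ -45.1 -162.4   -1.4] p95 [  44.8 -112.7    3.2]
top cover 771 med [ 1.9 54.9  6.4] p5 [-44.5   4.5   4.1] p95 [45.8 94.8  8.9]
top bar 89 med [ 2.4 34.  39.7] p5 [-35.   28.7  37.2] p95 [37.5 39.3 42.2]
top bartop 89 med [ 2.4 34.  39.7] p5 [-35.   28.7  37.2] p95 [37.5 39.3 42.2]
top ears 170 med [ 47.1 143.7  43.6] p5 [32.4 99.9 22.1] p95 [ 59.  170.2  46.8]
top rim 269 med [-35.4 157.8   0.9] p5 [-75.6 142.1  -1.9] p95 [  5.4 173.7   3.2]
 deck fit [-0.0024 -0.0038  0.4357]
 dark bar [303 153   8  25  90] [ 2.7 33.1 39.5] [-40.6  27.5  39.5] [44.7 38.8 39.5]
side deck 417 med [   0.  -137.3   -0.4] p5 [ -45.3 -162.4   -1.4] p95 [  44.9 -112.9    0.7]
side cover 878 med [-2.3 60.1  5. ] p5 [-45.8  20.7   3.9] p95 [43.1 95.8  6.3]
side bar 171 med [ 1.3 38.  37.8] p5 [-34.4  30.   28.2] p95 [37.3 40.  39.6]
side bartop 131 med [ 1.7 36.6 38.3] p5 [-34.4  29.6  34.2] p95 [37.3 39.9 39.7]
side ears 269 med [ 45.6 147.   42.8] p5 [ 31.7 102.1  22. ] p95 [ 59.6 172.7  44.3]
side rim 1270 med [-32.7 174.3 -27.8] p5 [ -75.   145.7 -108.2] p95 [5.900e+00 1.784e+02 1.000e-01]
 deck fit [-0.0006  0.0008 -0.2384]
 dark bar [258 167  27  25 187] [-0.6 41.3 39.5] [-39.8  29.1  39.5] [37.2 64.4 39.5]
```

View pics/ov.png

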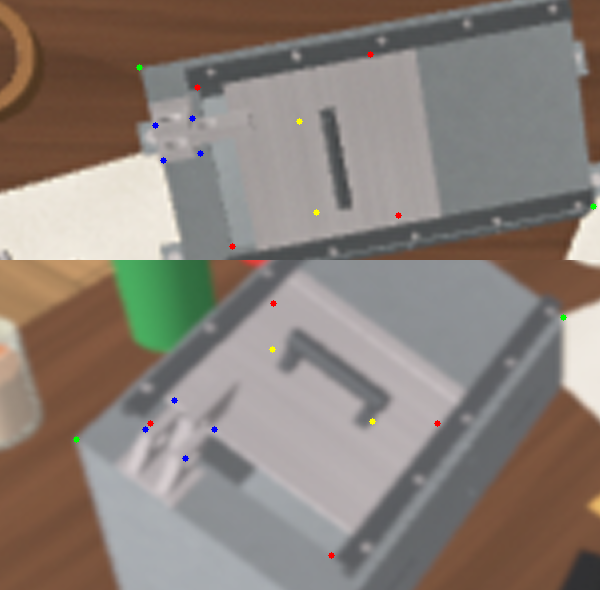

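The model overlay lies on the box: the red opening and green corners match in both views. The bar is at slope y≈34, so the cover is about 20 mm open, and the ears are near y≈155. Now I dry-run the IK for all key poses.

```bash
cat >> h.py <<'E'
BOX[0]+=.9; S0=BOX+[0,0,110]
def B(p): return BOX+RB@np.array(p,float)
def slopeR(s): return np.c_[-s*RS[:,0],s*RS[:,1],-RS[:,2]]
def downR(ydir,s=1):
    y=s*np.append(np.array(ydir,float)/np.linalg.norm(ydir),0); z=np.array([0,0,-1.]); return np.c_[np.cross(y,z),y,z]
PA=np.array([-.928,-.372]); PA/=np.linalg.norm(PA); PMID=np.array([461.6,325.8]); PHEAD=PMID-30*PA; PPERP=np.array([-PA[1],PA[0]])
STAMP=np.array([464.,-354.5])
E
python3 - <<'E'
from h import *
st=read_state(); print(np.round(st["tool_rot"],2).tolist(),st["time"])
for s in(1,-1):
    for nm,p,R in(("bar",S([0,34,14]),slopeR(s)),("barup",S([0,34,90]),slopeR(s)),("barback",S([0,-93,14]),slopeR(s)),("deckprobe",S([0,-140,5]),slopeR(s)),
      ("stamp",[*STAMP,45],downR([0,1],s)),("stampup",[*STAMP,250],downR([0,1],s)),("place",B([0,80,50]),downR(RB[:2,0],s)),("placeup",B([0,80,250]),downR(RB[:2,0],s)),
      ("pin",[*PHEAD,2],downR(PPERP,s)),("pinup",[*PHEAD,200],downR(PPERP,s)),("ins0",S([45+95,155,23]),slopeR(s)),("ins0up",S([45+95,155,80]),slopeR(s)),("ins1",S([45+31,155,23]),slopeR(s))):
        q=inverse_kinematics(list(p),R.tolist()); print(s,nm,np.round(p),None if q is None else np.round(q,2))
E
```

```text
[[0.95, 0.3, -0.0], [0.3, -0.95, 0.0], [0.0, -0.0, -1.0]] 0.7
1 bar [584.  38. 122.] [ 0.36  0.55 -0.65  2.18  1.58  0.29  0.13]
1 barup [550.  31. 189.] [ 0.48  0.38 -0.75  2.21  1.04  0.28  0.64]
1 barback [611. -86. 122.] [ 0.64  0.6  -0.68  2.08  1.17  0.22  0.81]
1 deckprobe [ 625. -131.  114.] [ 1.    0.86 -1.14  2.    1.38  0.56  0.83]
1 stamp [ 464. -354.   45.] [ 0.98  0.79 -0.63  1.81  0.65  0.76  1.57]
1 stampup [ 464. -354.  250.] [ 1.07  0.53 -0.76  1.66  0.4   1.11  1.78]
1 place [581.  85.  50.] [ 0.12  0.76 -0.53  1.81  0.55  0.73 -0.51]
1 placeup [581.  85. 250.] [ 0.24  0.52 -0.7   1.66  0.37  1.1  -0.36]
1 pin [489. 337.   2.] [-0.39  0.83 -0.46  1.8   0.57  0.65 -2.38]
1 pinup [489. 337. 200.] [-0.04  0.7  -1.03  1.68  0.65  1.14 -2.44]
1 ins0 [676. 181. 196.] [ 0.17  0.6  -0.78  1.85  1.07  0.58  0.51]
1 ins0up [650. 176. 246.] [ 0.5   0.76 -1.36  1.86  1.27  0.96  0.43]
1 ins1 [621. 170. 166.] [ 0.02  0.51 -0.55  2.02  1.14  0.39  0.35]
-1 bar [584.  38. 122.] None
-1 barup [550.  31. 189.] [-0.45  0.32  0.37  2.25 -1.02  0.18 -0.51]
-1 barback [611. -86. 122.] [ 0.64  0.6  -0.68  2.08  1.17  0.22 -2.33]
-1 deckprobe [ 625. -131.  114.] [ 0.24  0.57 -0.04  2.04 -1.12  0.19 -0.07]
-1 stamp [ 464. -354.   45.] [ 0.56  0.71 -0.02  1.84  0.02  0.59 -1.04]
-1 stampup [ 464. -354.  250.] [ 0.58  0.44 -0.04  1.69  0.02  1.02 -1.04]
-1 place [581.  85.  50.] [-0.69  0.84  0.68  1.85 -0.78  0.74 -2.5 ]
-1 placeup [581.  85. 250.] [-0.94  0.74  1.16  1.72 -0.73  1.19 -2.51]
-1 pin [489. 337.   2.] [-0.03  1.08 -1.08  1.78  1.12  1.04  0.4 ]
-1 pinup [489. 337. 200.] [-0.02  0.72 -1.07  1.68  0.69  1.16  0.68]
-1 ins0 [676. 181. 196.] [-0.26  0.49 -0.16  1.87  0.51  0.33 -2.2 ]
-1 ins0up [650. 176. 246.] [-0.14  0.4  -0.33  1.89  0.54  0.44 -2.22]
-1 ins1 [621. 170. 166.] [-0.41  0.46  0.01  2.04  0.53  0.18 -2.26]
```

```bash
python3 - <<'E'
from h import *
def T(m):
    s=read_state(); p=(np.array(s["eef_pos"])-S0)@RS; print(m,"t",round(s["time"],2),"slope",np.round(p,1),"f",np.round(np.array(s["ft_force"])@RS,1),"gap",round(s["finger_gap"],1),np.round(s["qpos"],2))
R=slopeR(1)
movep(S([0,-140,60]),R); T("above deck")
clamp(); 
hit=movel(S([0,-140,14]),None,150); hit=movel(S([0,-140,-8]),None,25,guard=5); print(hit); T("touch")
np.save("zoff.npy",((np.array(read_state()["eef_pos"])-S0)@RS)[2])
movel(S([0,-140,80]),None,250); open_gripper(); T("open")
movel(S([0,34.3,80]),None,250); T("over bar")
E
```

```text
above deck t 2.9 slope [  -0.4 -140.8   59.9] f [ 0.4  0.  -0.3] gap 85.1 [ 1.1   0.78 -1.24  2.03  1.22  0.59  0.95]
True
touch t 4.71 slope [   0.  -140.2    1.1] f [-0.5 -0.7 12.7] gap -0.0 [ 0.99  0.86 -1.13  2.    1.38  0.56  0.82]
open t 5.96 slope [  -0. -140.   80.] f [-0.5 -1.1  0.2] gap 85.5 [ 1.14  0.76 -1.28  2.04  1.16  0.61  1.  ]
over bar t 6.81 slope [-0.1 33.3 79.9] f [ 0.7  0.2 -0.2] gap 85.8 [ 0.8   0.61 -1.24  2.2   1.36  0.59  0.41]
```

```bash
cat >> h.py <<'E'
S0=S0+RS@[1.,0,1.1]; 
def T(m):
    s=read_state(); p=(np.array(s["eef_pos"])-S0)@RS; print(m,"t",round(s["time"],2),"xyz",np.round(s["eef_pos"],1),"slope",np.round(p,1),"f",np.round(np.array(s["ft_force"])@RS,1),"gap",round(s["finger_gap"],1),np.round(s["qpos"],2)); return p
E
python3 - <<'E'
from h import *
print(movel(S([0,34.3,14]),slopeR(1),150,guard=10)); T("down")
clamp(); p=T("clamped")
if read_state()["finger_gap"]>8:
    h=movel(S([0,-78,14]),None,110,guard=25); T(f"slid {h}")
    h=movel(S([0,-100,14]),None,30,guard=12); T(f"slid {h}")
E
```

```text
False
down t 7.39 xyz [584.5  38.1 123.9] slope [-0.2 33.8 14.2] f [-0.1 -0.3  0.3] gap 85.2 [ 0.68  0.74 -1.13  2.17  1.58  0.62  0.25]
clamped t 8.06 xyz [584.7  38.6 124.1] slope [ 0.1 34.2 14.3] f [-1.4 -0.7 10.4] gap 10.6 [ 0.68  0.74 -1.13  2.17  1.58  0.62  0.24]
slid False t 9.23 xyz [608.  -71.8 124.1] slope [ -0.1 -78.6  14.3] f [-2.4 -2.7 13.9] gap 10.9 [ 0.88  0.76 -1.09  2.08  1.43  0.51  0.62]
slid True t 9.73 xyz [610.2 -82.4 124.1] slope [ -0.1 -89.4  14.4] f [1.1 1.7 9.9] gap 10.9 [ 0.9   0.77 -1.09  2.07  1.4   0.51  0.68]
```

```bash
python3 - <<'E'
from h import *
open_gripper(); p=T("rel"); movel(S([p[0],p[1],90]),None,250)
R=min((downR([0,1],s) for s in(1,-1)),key=lambda R:abs(inverse_kinematics([*STAMP,200],R)[6]-read_state()["qpos"][6]))
movep([*STAMP,200],R); T("above stamp")
for n in("top","side"):
    c=camera(n); P=cloud(c); Q=(P-S0)@RS; m=(Q[...,2]>30)&(Q[...,2]<48)&(abs(Q[...,0])<38)&(Q[...,1]<10)&(Q[...,1]>-180)
    print(n,"bar",m.sum(),np.median(Q[m],0))
E
```

```text
rel t 10.44 xyz [610.  -82.8 123.6] slope [ -0.5 -89.8  14.1] f [-0.2 -0.4  0.8] gap 85.7 [ 0.9   0.77 -1.09  2.07  1.4   0.51  0.68]
above stamp t 11.98 xyz [ 464.6 -353.3  199.6] slope [-140.1 -324.1  174.3] f [0.6 0.2 0.3] gap 85.4 [ 1.27  0.74 -1.13  1.71  0.72  1.18  1.51]
top bar 92 [  2.19558086 -87.68614124  39.2948113 ]
side bar 121 [  0.10919445 -84.90053847  37.39196033]
```

```bash
python3 - <<'E'
from h import *
p=[464.2,-355.0]
print(movel([*p,45.3],None,150,guard=10)); clamp(); T("grip")
s=read_state(); assert 20<s["finger_gap"]<34
movel([*s["eef_pos"][:2],270],None,180); T("lift")
q=np.array(read_state()["qpos"]); best=None
for sg in(1,-1):
    R=downR(RB[:2,0],sg); a=inverse_kinematics(B([0,80,270]),R); b=inverse_kinematics(B([0,80,50]),R); print(sg,None if a is None else np.round(a,2),None if b is None else np.round(b,2))
    if a is not None and (best is None or np.abs(a-q).max()<best[0]): best=(np.abs(a-q).max(),R)
movep(B([0,80,270]),best[1]); T("over box"); 
c=camera("top"); cv2.imwrite("pics/carry_t.png",c["image"]); c2=camera("side"); 
cv2.imwrite("pics/carry.png",np.hstack([cv2.resize(c["image"][100:280,180:400],(400,327)),cv2.resize(c2["image"][80:280,150:395],(400,327))]))
E
```

```text
False
grip t 13.85 xyz [ 464.3 -355.2   45.5] slope [-213.  -325.9   38.6] f [ 1.8 -1.7  6. ] gap 25.1 [ 1.18  0.92 -0.97  1.8   0.94  0.96  1.37]
lift t 15.25 xyz [ 464.  -355.1  269.1] slope [-108.3 -325.8  236.2] f [-0.2 -0.2 -0.7] gap 24.9 [ 1.3   0.67 -1.18  1.63  0.64  1.29  1.58]
1 [ 0.34  0.55 -0.87  1.63  0.44  1.18 -0.42] [ 0.2   0.79 -0.66  1.8   0.67  0.79 -0.6 ]
-1 [ 0.56  0.76 -1.34  1.62  0.76  1.38  2.47] [ 0.45  1.   -1.11  1.79  1.03  1.07  2.29]
over box t 16.92 xyz [581.5  83.4 269.8] slope [ 74.   78.7 140. ] f [ 1.   0.1 -1.4] gap 25.2 [ 0.56  0.76 -1.34  1.62  0.76  1.38  2.47]
```

View pics/carry.png

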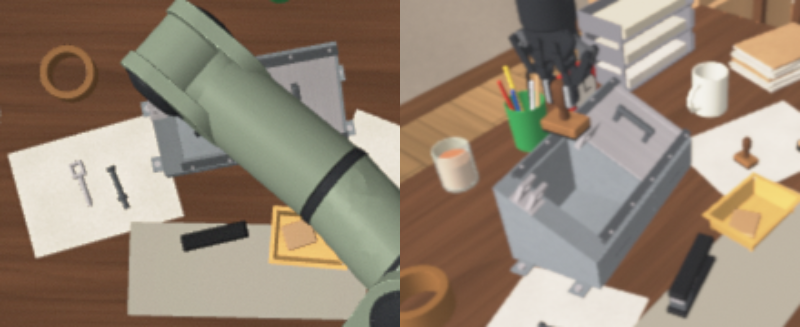

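The stamp is held upright over the opening (side crop about (565,120)), and the cover is back. I'll lower it under guard.

```bash
python3 - <<'E'
from h import *
h=movel(B([1,80,130]),None,150,guard=15); T(f"a{h}")
h=h or movel(B([1,80,60]),None,80,guard=10); T(f"b{h}")
h2=h or movel(B([1,80,46]),None,20,guard=3); T(f"c{h2}")
E
```

```text
aFalse t 18.1 xyz [582.6  85.1 130.9] slope [10.1 80.2 16.7] f [ 0.4  0.3 -0.2] gap 25.1 [ 0.5   0.91 -1.22  1.75  0.93  1.18  2.36]
bTrue t 18.78 xyz [580.2  84.4  71.2] slope [-20.2  80.  -34.9] f [-4.6 -0.1  1. ] gap 25.3 [ 0.47  0.98 -1.15  1.78  1.01  1.11  2.31]
cTrue t 18.78 xyz [580.2  84.4  71.2] slope [-20.2  80.  -34.9] f [-4.6 -0.1  1. ] gap 25.3 [ 0.47  0.98 -1.15  1.78  1.01  1.11  2.31]
```

```bash
python3 - <<'E'
from h import *
T("now"); print(read_state()["ft_force"],read_state()["torque"])
c2=camera("side"); np.savez("stuck.npz",**c2)
cv2.imwrite("pics/stuck.png",cv2.resize(c2["image"][90:250,180:380],(800,640),interpolation=cv2.INTER_CUBIC)[:600])
E
```

```text
now t 18.78 xyz [580.2  84.4  71.2] slope [-20.2  80.  -34.9] f [-4.6 -0.1  1. ] gap 25.3 [ 0.47  0.98 -1.15  1.78  1.01  1.11  2.31]
[-4.44396824 -1.05157986 -1.27829724] [-0.11521363  0.61160925  0.03946159]
```

View pics/stuck.png

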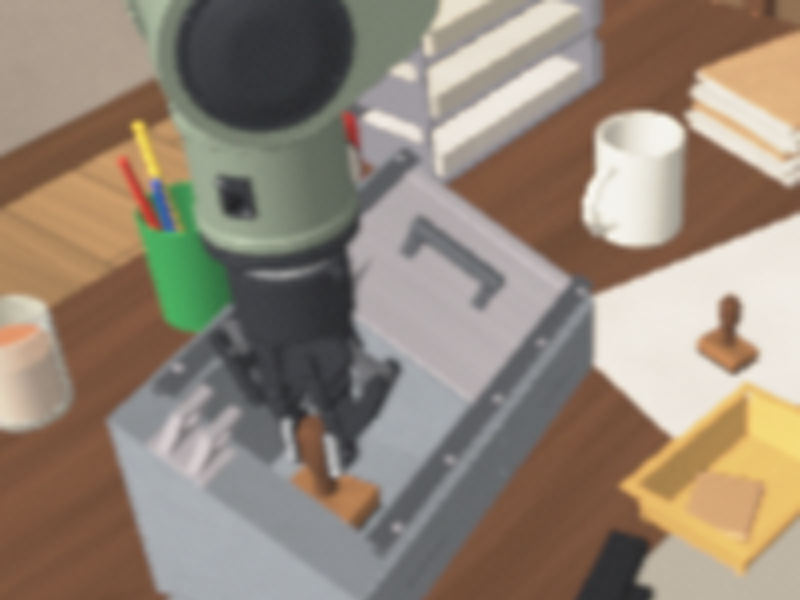

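The picture shows the gripper's left finger linkage (about (235,345)) against the back edge of the opening. The stamp is inside but still about 20 mm above the floor. I'll raise it, turn the closing direction 40° away from the lug so the linkage clears, and lower again.

```bash
python3 - <<'E'
from h import *
movel(B([-3,78,150]),None,150); T("up")
th=np.radians(40); d=(RB@[np.cos(th),np.sin(th),0])[:2]
q=np.array(read_state()["qpos"]); best=None
for sg in(1,-1):
    R=downR(d,sg); a=inverse_kinematics(B([-5,74,150]),R); b=inverse_kinematics(B([-5,74,46]),R); print(sg,None if a is None else np.round(a,2),None if b is None else np.round(b,2))
    if a is not None and b is not None and (best is None or np.abs(a-q).max()<best[0]): best=(np.abs(a-q).max(),R)
assert best[0]<2.2
R=best[1]
if best[0]<1: movel(B([-5,74,150]),R,60)
else:
    movel(B([-5,74,270]),None,180); movep(B([-5,74,270]),R); movel(B([-5,74,150]),None,150)
T("turned")
h=movel(B([-5,74,60]),None,60,guard=8); T(f"b{h}")
h2=h or movel(B([-5,74,46]),None,20,guard=3); T(f"c{h2}")
E
```

```text
up t 19.5 xyz [578.6  81.7 149.3] slope [14.6 77.7 35.1] f [-0.4 -1.  -1. ] gap 25.1 [ 0.52  0.89 -1.24  1.74  0.9   1.21  2.37]
1 [ 0.27  0.65 -0.75  1.76  0.54  0.94  0.21] [ 0.21  0.79 -0.66  1.82  0.68  0.77  0.1 ]
-1 [-0.93  0.96  1.22  1.82 -1.01  1.14 -1.58] [-0.85  1.02  1.01  1.87 -1.11  0.94 -1.52]
turned t 23.21 xyz [578.1  77.9 150.8] slope [14.2 74.1 37.1] f [-0.5 -0.7 -0.3] gap 25.3 [ 0.28  0.65 -0.75  1.76  0.54  0.94  0.21]
bFalse t 24.86 xyz [577.8  77.8  60.3] slope [-28.6  74.  -42.7] f [-0.   0.2 -0.4] gap 24.9 [ 0.22  0.77 -0.67  1.81  0.65  0.79  0.12]
cTrue t 25.37 xyz [577.6  77.6  50.5] slope [-33.4  73.9 -51.2] f [ 2.3 -1.2  6.9] gap 25.1 [ 0.21  0.79 -0.66  1.81  0.67  0.78  0.11]
```

```bash
python3 - <<'E'
from h import *
open_gripper(); T("open"); movel(B([-5,74,200]),None,150)
movep(S([0,-89.5,90]),slopeR(1)); T("over bar")
c2=camera("side"); P=cloud(c2); Q=(P-BOX)@RB
m=(abs(Q[...,0])<60)&(Q[...,1]>20)&(Q[...,1]<130)&(Q[...,2]>40)&(Q[...,2]<95)&(abs(Q[...,0]+5)<25)&(abs(Q[...,1]-74)<25); print(m.sum(),np.median(Q[m],0),Q[m].max(0))
c=camera("top"); P=cloud(c); Q=(P-BOX)@RB; m=(abs(Q[...,0]+5)<25)&(abs(Q[...,1]-74)<25)&(Q[...,2]>60)&(Q[...,2]<95); print(m.sum(),np.median(Q[m],0) if m.any() else None)
cv2.imwrite("pics/placed.png",np.hstack([cv2.resize(c["image"][100:280,180:400],(400,327)),cv2.resize(c2["image"][80:280,150:395],(400,327))]))
E
```

```text
open t 25.98 xyz [577.3  77.5  50.3] slope [-33.8  73.9 -51.3] f [ 0.9 -0.3 -0.5] gap 85.3 [ 0.21  0.79 -0.66  1.81  0.67  0.78  0.11]
over bar t 28.04 xyz [576.  -89.3 191. ] slope [  0.6 -89.1  89.8] f [ 0.6  0.2 -0.5] gap 85.6 [ 0.88  0.5  -0.94  2.1   0.85  0.34  1.12]
137 [-8.00626084 80.10621983 75.34558477] [ 8.34936448 87.32505481 88.92022933]
51 [-7.00209885 73.26753105 84.98783414]
```

View pics/placed.png

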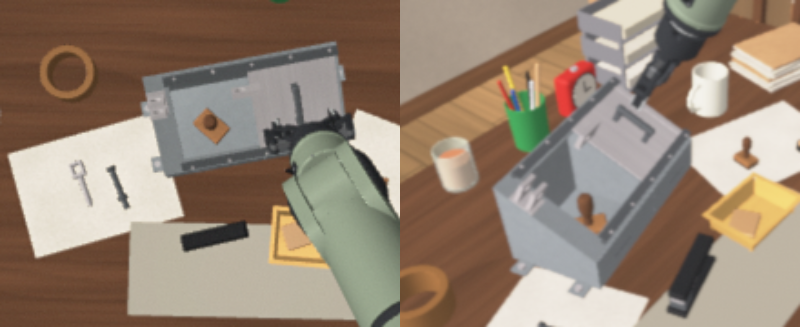

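The stamp stands upright inside the box (top about (210,122)). Next I close the cover.

```bash
python3 - <<'E'
from h import *
print(movel(S([0,-89.5,15]),None,150,guard=10)); clamp(); T("clamped")
assert read_state()["finger_gap"]>8
h=movel(S([0,46,15]),None,110,guard=25); T(f"slid {h}")
if not h:
    h=movel(S([0,72,15]),None,25,guard=15); T(f"stop {h}")
    wait(.2); p=T("settled"); np.save("shut.npy",p)
E
```

```text
False
clamped t 29.46 xyz [609.9 -82.6 125. ] slope [  0.  -89.5  15.3] f [-0.6  0.8 10.3] gap 10.9 [ 0.61  0.59 -0.65  2.08  1.13  0.2   0.84]
slid False t 30.84 xyz [581.8  50.4 124.9] slope [ 0.2 46.4 15.2] f [-0.2  2.3  5.9] gap 11.1 [ 0.3   0.53 -0.61  2.19  1.58  0.27  0.1 ]
stop True t 31.52 xyz [578.9  64.1 124.9] slope [ 0.2 60.4 15.2] f [ 1.4 -2.9  7.5] gap 10.8 [ 0.28  0.53 -0.63  2.19  1.6   0.3   0.06]
settled t 31.73 xyz [578.9  64.1 124.9] slope [ 0.2 60.4 15.2] f [ 1.2 -1.7  7. ] gap 10.1 [ 0.28  0.53 -0.63  2.19  1.6   0.3   0.06]
```

```bash
python3 - <<'E'
from h import *
open_gripper(); movel(S([0,60.4,90]),None,250)
R=downR(PPERP,-1); g=PHEAD-1*PA
print(inverse_kinematics([*g,150],R))
movep([*g,150],R); T("above pin")
c=camera("top"); X=cloud(c)
print(movel([*g,20],None,180,guard=10),movel([*g,1],None,60,guard=6)); T("down"); clamp(); T("grip")
s=read_state(); print(s["gripper_force"])
if s["finger_gap"]>20:
    movel([*s["eef_pos"][:2],200],None,180); T("lift")
    movep(S([151,157.3,80]),slopeR(1)); T("over")
    for n in("side","top"):
        c=camera(n); np.savez(n+"_pin.npz",**c)
    a=dict(np.load("top_pin.npz"))["image"]; b=dict(np.load("side_pin.npz"))["image"]
    cv2.imwrite("pics/pin.png",np.hstack([cv2.resize(a[100:280,180:400],(400,327)),cv2.resize(b[80:280,120:365],(400,327))]))
E
```

```text
[-0.142396    0.70410467 -0.84415468  1.72498173  0.61352058  0.99794735
  0.73622143]
above pin t 34.15 xyz [491.2 335.9 149.5] slope [-14.2 344.4  50.6] f [-0.5 -0.7 -0.2] gap 85.0 [-0.14  0.7  -0.84  1.73  0.61  1.    0.74]
False False
down t 35.54 xyz [490.2 337.3   0.8] slope [-84.6 346.1 -80.4] f [0.1 0.1 0.4] gap 85.4 [-0.24  0.9  -0.7   1.79  0.81  0.77  0.59]
grip t 36.13 xyz [490.5 337.4   1.4] slope [-83.9 346.1 -79.9] f [ 1.3 -1.6  7.2] gap 26.5 [-0.24  0.9  -0.7   1.79  0.81  0.77  0.59]
59.50053691864014
lift t 37.39 xyz [490.2 337.1 199. ] slope [  8.5 345.8  94.7] f [-1.1 -0.8 -0.8] gap 26.1 [-0.12  0.65 -0.88  1.68  0.56  1.08  0.78]
over t 38.32 xyz [658.6 181.7 252.5] slope [150.5 158.8  79.8] f [ 0.   0.5 -0.7] gap 26.1 [ 0.16  0.48 -0.76  1.84  0.84  0.6   0.69]
```

View pics/pin.png

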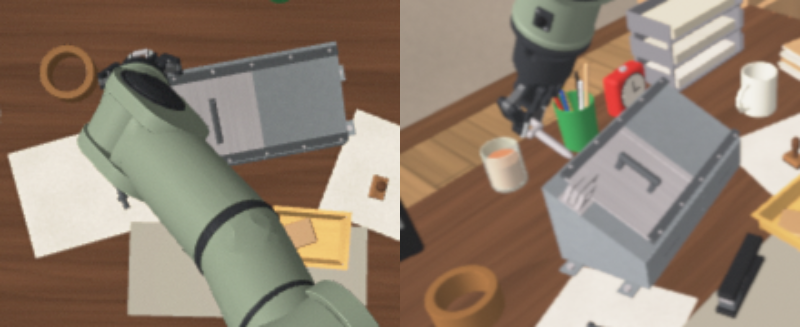

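The pin is held by its head and points down the slope (side crop shank about (555,140)), and the cover is shut with the lug between the ears. I'll check the pin's line in depth data, then insert.

```bash
python3 - <<'E'
from h import *
c=dict(np.load("side_pin.npz")); Q=(cloud(c)-S0)@RS
m=(Q[...,0]>70)&(Q[...,0]<128)&(abs(Q[...,1]-158)<18)&(Q[...,2]>65)&(Q[...,2]<105)
P=Q[m]; print(m.sum()); 
for lo in range(70,130,10):
    k=P[(P[:,0]>=lo)&(P[:,0]<lo+10)]
    if len(k): print(lo,len(k),np.round(np.median(k,0),1),np.round(k.min(0),1),np.round(k.max(0),1))
c=dict(np.load("side1.npz"))
movel(S([151,157.3,22]),slopeR(1),120); wait(.2); T("aligned")
c=camera("side"); np.savez("side_al.npz",**c); Q=(cloud(c)-S0)@RS
for nm,x0,x1 in(("pin",80,128),("ear+",53,60),("ear-",30,38)):
    m=(Q[...,0]>x0)&(Q[...,0]<x1)&(abs(Q[...,1]-158)<22)&(Q[...,2]>8)&(Q[...,2]<50); P=Q[m]; print(nm,m.sum(),np.round(np.percentile(P,[3,50,97],axis=0),1).tolist())
u,v=map(int,project(c,S([70,157,27]))); cv2.imwrite("pics/al.png",cv2.resize(c["image"][v-37:v+38,u-50:u+50],(800,600),interpolation=cv2.INTER_CUBIC))
E
```

```text
117
70 12 [ 77.  160.3  85.9] [ 74.3 154.9  80.7] [ 80.  161.9  90. ]
80 23 [ 85.  161.9  87.1] [ 80.5 154.1  80.2] [ 89.8 164.4  90.3]
90 20 [ 94.6 162.4  87.2] [ 90.3 153.2  81.2] [ 99.6 165.7  90.1]
100 24 [105.5 160.8  86.8] [100.5 152.9  80. ] [109.9 165.4  90. ]
110 22 [114.7 162.5  87.6] [110.5 156.1  81.6] [119.7 166.   91.4]
120 16 [123.7 161.6  88.2] [120.3 156.3  82.8] [127.6 165.2  91.2]
aligned t 39.25 xyz [686.  185.9 202.6] slope [151.5 157.3  22.7] f [-0.3 -0.1 -1.5] gap 26.0 [ 0.09  0.57 -0.67  1.82  0.96  0.54  0.6 ]
pin 99 [[81.0, 152.7, 23.4], [102.9, 160.4, 30.3], [126.0, 164.0, 33.7]]
ear+ 52 [[53.2, 143.2, 10.8], [56.4, 167.7, 41.1], [59.7, 174.6, 45.1]]
ear- 72 [[30.1, 143.6, 8.8], [33.5, 167.3, 39.3], [37.3, 173.8, 43.5]]
```

View pics/al.png

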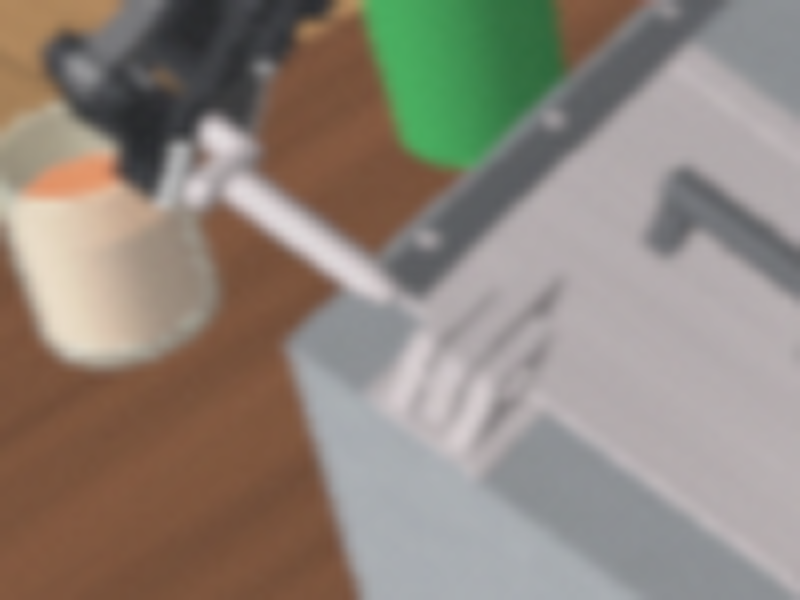

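In the picture the shank (tip about (390,290)) lines up with the ears' holes. The depth data agree: pin y about 158.4 against ear centre about 158.7. I'll insert under guard.

```bash
python3 - <<'E'
from h import *
h=movel(S([128,157.4,22]),slopeR(1),50,guard=10); p=T(f"entry {h}")
if not h: h=movel(S([84,157.4,22]),None,50,guard=12); T(f"mid {h}")
if not h: h=movel(S([68,157.4,22]),None,25,guard=15); T(f"end {h}")
E
```

```text
entry False t 39.91 xyz [666.  181.9 191.1] slope [128.1 157.5  22.1] f [-0.  -0.5 -1.3] gap 26.4 [ 0.08  0.55 -0.64  1.88  1.    0.5   0.53]
mid False t 40.94 xyz [628.2 173.8 170.5] slope [ 84.3 157.4  22. ] f [-0.5 -0.4 -0.9] gap 26.0 [ 0.03  0.52 -0.58  2.    1.12  0.41  0.38]
end True t 41.38 xyz [621.  172.2 166.7] slope [ 76.  157.4  22.2] f [5.3 0.8 1.8] gap 26.3 [ 0.02  0.51 -0.56  2.02  1.15  0.4   0.34]
```

```bash
python3 - <<'E'
from h import *
open_gripper(); T("open"); p=T("x"); movel(S([76,157.4,110]),None,120); 
movep([450,0,330],downR([0,1],1)) if inverse_kinematics([450,0,330],downR([0,1],1)) is not None else None
wait(.3); T("away")
c=camera("side"); Q=(cloud(c)-S0)@RS
for nm,x0,x1 in(("shank below",8,28),("head",62,95)):
    m=(Q[...,0]>x0)&(Q[...,0]<x1)&(abs(Q[...,1]-158)<22)&(Q[...,2]>15)&(Q[...,2]<50); P=Q[m]; print(nm,m.sum(),np.round(np.percentile(P,[3,50,97],axis=0),1).tolist() if m.any() else 0)
t=camera("top")
u,v=map(int,project(c,S([40,157,27]))); a=cv2.resize(c["image"][v-50:v+50,u-50:u+50],(400,400),interpolation=cv2.INTER_CUBIC)
u,v=map(int,project(t,S([40,137,27]))); b=cv2.resize(t["image"][v-50:v+50,u-50:u+50],(400,400),interpolation=cv2.INTER_CUBIC)
cv2.imwrite("pics/fin.png",np.hstack([a,b]))
E
```

```text
open t 41.99 xyz [620.6 172.  165.9] slope [ 75.3 157.2  21.7] f [-0.4  0.7 -0.9] gap 85.5 [ 0.02  0.51 -0.56  2.02  1.15  0.4   0.34]
x t 41.99 xyz [620.6 172.  165.9] slope [ 75.3 157.2  21.7] f [-0.4  0.7 -0.9] gap 85.5 [ 0.02  0.51 -0.56  2.02  1.15  0.4   0.34]
away t 44.06 xyz [450.1   0.5 329.7] slope [-26.6  25.  261.3] f [-0.5  0.1 -0.6] gap 85.9 [ 0.7   0.23 -0.98  1.87  0.21  1.15  1.22]
shank below 40 [[8.5, 155.0, 27.2], [18.1, 160.6, 32.8], [27.2, 164.5, 35.1]]
head 119 [[63.4, 146.4, 19.1], [77.7, 162.3, 26.9], [91.2, 172.8, 30.8]]
```

View pics/fin.png

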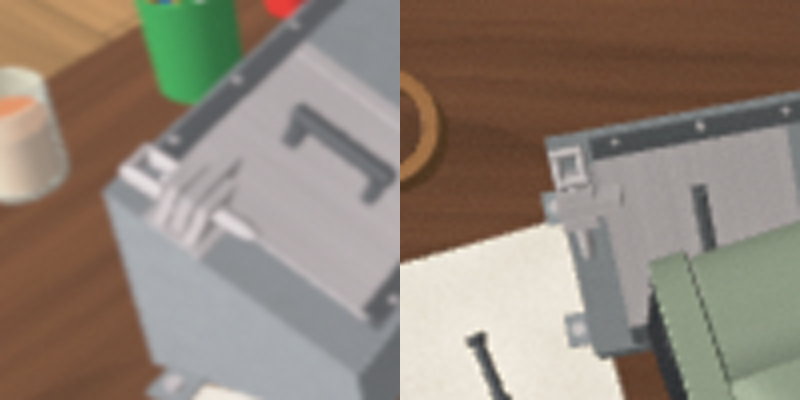

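The head sits against the upper ear (left crop (145,170)) and the tip sticks out beyond the lower ear (240,228). The cover is shut and the arm is clear, so I'm handing in.

```bash
python3 -c "
from workcell import *
print(finish_job())"
```

```text
the job is handed in; nothing more can be done
None
```

I handed the job in at about 44 s on the robot clock: the stamp stands upright in the box, the cover is shut against its stop, and the pin is through both ears and the lug with its head at the upper ear. On the first try at lowering the stamp, the gripper touched the back edge of the opening, so I raised it, turned it 40° and set it down. I have not seen the verdict.

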